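# Shut the balance cover and zero it with the touch-free sensor

## Robot

A 7-joint arm with a two-finger parallel gripper is mounted at the origin on the work surface. World frame = base frame: x ahead of the robot, y to its left, z up, the work surface at z = 0. Lengths are in mm, angles in rad, forces in N, time in s.
With the tool pointing down it reaches from about 400 to 900 mm from the base axis. Payload 5.6 kg.
Tool frame: the origin (TCP) lies between the finger pads, 19 mm behind the fingertips; this is the grasp point; x points along the fingers, y is the direction in which the jaws open and shut, and the axes are right-handed (so a half turn about x gives the same grasp; the last joint's range is limited). The gripper opens to 92 mm and grips with 3 to 60 N. Pads are 20 mm wide; open, the fingers measure 128 mm over their backs; the gripper's body (75 mm by 189 mm) begins 69 mm behind the grasp point.
Start: joints at [-1.27, 0.468, -0.012, 1.603, 0.006, 1.071, -0.056], TCP at [219.134, 611.955, 233.292] pointing down, gripper open.
Joint ranges: [-2.53, 2.53], [-0.31, 2.02], [-1.57, 1.55], [0.28, 2.44], [-1.29, 4.43], [0.15, 1.84], [-2.92, 2.92]. Speed limits (rad/s): [2.57, 2.57, 3.14, 3.14, 3.14, 3.14, 3.14].

## Interface

Orientations are given as a rotation vector (axis times angle).
In Python, from cell import robot, grip, kin, viewer gives the robot as it stands. Calls block until the motion is done:
- robot.movep(position, orientation): joint-space move of the TCP to a pose.
- robot.servo_line(position, feed=150, rotation=None): straight line of the TCP; rotation=None keeps the orientation; feed is the mean speed in mm/s.
- robot.goto_joints(angles): joint-space move.
- grip(opening, newtons=None): opening from 0.0 (shut) to 1.0 (fully open); newtons is the grip in N (None keeps the last); returns when the fingers have stopped.
- robot.hold(seconds).
- kin.ik(position, orientation): joint angles nearest the present ones, or None.
- robot.observe(): the state.
- viewer.read_camera(name): name is "side" or "top" or "wrist"; returns the picture (480x640x3 uint8, red, green, blue); there is no depth.
- viewer.camera_info(name): a dict with "camera_matrix" (3x3 intrinsics, pixels), "R" (3x3) and "t" (3): a world point X has camera coordinates R X + t. Camera axes: x right, y down, z forward; pixel columns grow to the right and rows downward; lengths in mm; the calibration is good to about 2 mm. A picture is of the moment at which its call begins: read the wrist's pose just before it. camera_info takes no time and is no camera call; for the wrist camera it gives the pose at the moment of the call.
A pose or a line that the arm cannot do raises robot.IKError and nothing moves.
- robot.job_done(): hands the job in, once; it reports no verdict.
Trained networks look in the newest picture that a camera, given by its name, has taken for a name from the list of things; names that differ only in an ending like _2 or _b are one class to them, and where a whole thing is asked for, a point or a joint stands for the part that bears it (a point fixed in the world has none). Each returns a list of dicts, best first, with "confidence" (0 to 1); they miss things now and then, are a little off and sometimes report something else, mostly with a low value. They report only what shows in the picture. A call takes as long as a camera call. They do not tell look-alikes from the thing itself.
- viewer.silhouettes(name, camera): "mask" (480x640 bool, what is visible of it).
- viewer.pinpoint(name, camera): "at" ([x, y, z] in mm, in the coordinates of the camera as it stood for that picture, good to about 4 mm: a listed point, or the origin of a listed thing).
The state is a dict: "t": time; "joints": joint angles; "joint_velocities": joint speeds; "joint_torque": joint torques, N m; "tcp_pos": TCP position; "tcp_rot": TCP orientation; "contact_force": force on the tool from outside, world axes, zero at the start; "wrist_torque": the same for the moment, N m; "grip_width": opening from 0.0 (shut) to 1.0 (fully open).
Only numpy, scipy, OpenCV 4.12 (cv2) and the standard library are available. Lean on these libraries where they do the work, as an engineer would, in place of code of your own. Each camera call takes 0.05 s, during which the arm holds its last target. There are 200 camera calls.

## Task

Zero the balance: first push its sliding top cover fully shut with the fingertips, then point at the domed touch-free sensor, holding the fingertips a couple of centimetres above the middle of its dome for two seconds without touching it, and at last draw back at least a hand's breadth from it. Do not point at the dome while the cover is still open, keep the tool from passing low over the other two sensors (the square plate and the ridge), and neither touch the sensors nor disturb anything else on the bench or pan.

Things in the scene. Friction and masses are not known exactly. Their poses are not given: they have to be found in the camera images.
- balance: Fixed white laboratory balance, 350 x 210 mm, yaw within 0.3 rad. Origin on the bench; +x to its rear (away from the robot), z up. Base 60 mm high, x -180 to 170 mm, display at the front; glass chamber x -102 to 60 mm and solid rear housing x 60 to 170 mm, both 165 mm high. Steel pan, 90 mm across, top at 70 mm, centred at x -20, y 0 mm.
- cover (a joint): Sliding glass top cover of the chamber, 165 x 200 mm, thin grey frame, upper face 170 mm above the bench. Value in m: 0 = fully shut (stop), 0.1 = slid fully to the rear, along the balance's +x. Starts 0.05 to 0.095 open; slides with about 1.5 N friction and stays where it is left.
- ledge (a point): Grey thumb ledge on the cover, 110 mm wide along the balance's y, 30 mm higher than the cover's upper face; sloping front, upright rear. This point: middle of the UPRIGHT REAR face, 185 mm above the bench; it moves with the cover (shut: x -67.5, y 0 mm from the balance). Pushing this face to the balance's front (-x) shuts the cover; the glass behind it is flat and free for 125 mm.
- dome_sensor: Touch-free sensor pod, loose on the bench: white base 70 x 70 mm, 22 mm high, with a smooth round DOME, 50 mm across and 22 mm high (its very top is 44 mm above the bench), grey, in its middle. It zeroes the balance. The three pods stand right of the balance in any order and differ only in their tops. Origin: centre of its underside, z up.
- plate_sensor: Touch-free sensor pod, loose on the bench: white base 70 x 70 mm, 22 mm high, with a flat SQUARE plate, 50 x 50 x 8 mm (top 30 mm above the bench), grey, in its middle. It prints; not wanted now. The three pods stand right of the balance in any order and differ only in their tops. Origin: centre of its underside, z up.
- ridge_sensor: Touch-free sensor pod, loose on the bench: white base 70 x 70 mm, 22 mm high, with a narrow straight RIDGE, 60 x 12 mm and 14 mm high (top 36 mm above the bench), grey, in its middle. It works the lamp; not wanted now. The three pods stand right of the balance in any order and differ only in their tops. Origin: centre of its underside, z up.
- dome_sensor_top (a point): The highest point of the dome. The sensor answers when the tool point (TCP, between the finger pads, 19 mm behind the fingertips on a tool pointing down) stays within 20 mm of the dome's axis and 22 to 75 mm above this point, i.e. fingertips some 3 to 55 mm above the dome, for 1.6 s.
- plate_sensor_top (a point): Centre of the top of the square plate. This sensor sees a tool point (TCP) within 25 mm of its axis and less than 75 mm above this point.
- ridge_sensor_top (a point): Centre of the top of the ridge. This sensor sees a tool point (TCP) within 25 mm of its axis and less than 75 mm above this point.
- pan_beaker: Small empty glass beaker, 48 mm across, 50 mm high, standing on the balance pan inside the chamber, under the cover. Bystander, loose: leave alone. Origin: centre of its underside.
- weight: Brass weight with a small head, 30 mm across, 45 mm high, standing among the pods. Bystander, loose: leave alone. Origin: centre of its underside.
- beaker: Empty glass beaker, 60 mm across, 70 mm high. Bystander, loose: leave alone. Origin: centre of its underside.
- jar: Clear jar with a brass-coloured cap, 70 mm across, 120 mm high. Bystander, loose: leave alone. Origin: centre of its underside.
- reagent: Amber bottle, 60 mm across, 160 mm high. Bystander, loose: leave alone. Origin: centre of its underside.
- spatula: Steel spatula lying flat, 170 mm long. Bystander, loose: leave alone. Origin: middle of its length, on its underside.
- dish: White dish, 90 mm across, 18 mm high. Bystander, loose: leave alone. Origin: centre of its underside.
- tub: White tub with cap, 70 mm across, 110 mm high, left of the balance. Bystander, loose: leave alone. Origin: centre of its underside.
There are look-alikes about, which are no part of the job. Leave any black, green or yellow look-alike of the dome_sensor alone.

How it is judged:
By the outcome, as a careful person would: the job done as asked, in the order asked, and still so for the second after the job is handed in, with the robot touching nothing.
It also fails if it takes over 53 s, if anything falls off the work surface, if the arm or the gripper's body presses on something with over 40 N, if the wrist force passes 120 N, or if a joint passes its speed limit or range.

## Working session

There is one attempt and no reset: what is moved stays moved. The work goes in short steps, each a Python script; the robot and the scene stay as the last script left them, time stands still between calls to the robot, and variables do not carry over. Pictures are saved under pics/ and viewed, about 8 in all and at most 12, crops included, and the job is handed in when it is done.

```bash
mkdir -p pics; cat > h.py <<'E'
from cell import robot, grip, kin, viewer
import numpy as np, cv2
def snap(c,f=None):
    im=viewer.read_camera(c)
    if f: cv2.imwrite('pics/'+f,im[:,:,::-1])
    return im
def world(p,c,i=None):
    i=i or viewer.camera_info(c); return np.array(i['R']).T@(np.array(p)-np.array(i['t']))
def px(X,c):
    i=viewer.camera_info(c); q=np.array(i['camera_matrix'])@(np.array(i['R'])@np.array(X)+np.array(i['t'])); return q[:2]/q[2]
E
python3 - <<'E'
from h import *
for c in ('top','side'):
    snap(c,c+'0.png')
    for n in ['balance','ledge','dome_sensor','dome_sensor_top','plate_sensor_top','ridge_sensor_top','weight','beaker','jar','reagent','spatula','dish','tub','pan_beaker']:
        for d in viewer.pinpoint(n,c)[:3]:
            w=world(d['at'],c); print(c,n,round(d['confidence'],2),w.round(),px(w,c).round())
print(robot.observe()['t'],robot.observe()['tcp_rot'])
E
```

```text
top balance 0.69 [550. 182.   1.] [244. 252.]
top ledge 0.75 [560. 175. 184.] [240. 236.]
top ledge 0.67 [ 461. -300.   -2.] [429. 283.]
top ledge 0.17 [ 463. -296.   28.] [430. 281.]
top dome_sensor 0.94 [ 360. -168.   -0.] [380. 323.]
top dome_sensor 0.87 [ 630. -194.    1.] [386. 220.]
top dome_sensor 0.82 [851.  54.   2.] [292. 141.]
top dome_sensor_top 0.98 [ 628. -190.   45.] [387. 217.]
top dome_sensor_top 0.96 [ 273. -282.   43.] [429. 357.]
top dome_sensor_top 0.95 [849.  56.  46.] [291. 136.]
top plate_sensor_top 0.59 [ 459. -297.   27.] [430. 283.]
top ridge_sensor_top 0.56 [ 492. -117.   38.] [360. 270.]
top weight 0.65 [767. -87.  -2.] [345. 171.]
top weight 0.5 [ 504. -198.   -5.] [389. 267.]
top beaker 0.97 [658. -50.  -1.] [332. 211.]
top jar 0.92 [ 642. -371.    1.] [452. 215.]
top reagent 0.75 [765. -88.  -2.] [345. 172.]
top spatula 0.65 [ 746. -256.    1.] [407. 178.]
top dish 0.93 [ 492. -475.    1.] [495. 270.]
top dish 0.44 [ 490. -113.   37.] [358. 271.]
top dish 0.18 [444. 503.   3.] [119. 294.]
top tub 0.77 [448. 505.   1.] [118. 293.]
top pan_beaker 0.62 [5
[... 356 characters left out ...]
   -5.] [444. 216.]
side dome_sensor_top 0.93 [ 629. -190.   44.] [314. 214.]
side dome_sensor_top 0.82 [ 361. -166.   46.] [415. 226.]
side dome_sensor_top 0.81 [ 272. -279.   45.] [448. 203.]
side plate_sensor_top 0.69 [ 459. -299.   28.] [379. 199.]
side ridge_sensor_top 0.71 [ 488. -116.   35.] [364. 238.]
side ridge_sensor_top 0.68 [ 505. -196.   -3.] [359. 229.]
side weight 0.68 [ 504. -200.   -2.] [360. 228.]
side jar 0.87 [ 637. -376.   -3.] [321. 189.]
side reagent 0.73 [760. -86.   1.] [258. 247.]
side spatula 0.8 [ 746. -254.   -0.] [277. 210.]
side dish 0.84 [ 490. -477.   -4.] [371. 174.]
side pan_beaker 0.65 [532. 189.  73.] [332. 319.]
1.5 [ 0.26989965  1.55384193 -0.26978616]
```

View pics/top0.png

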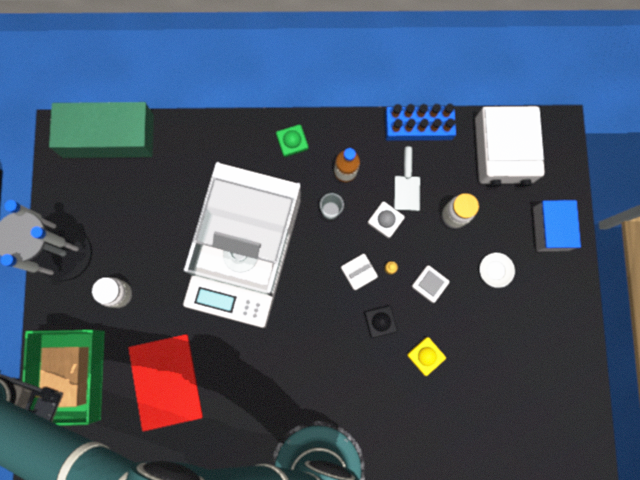

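View pics/side0.png

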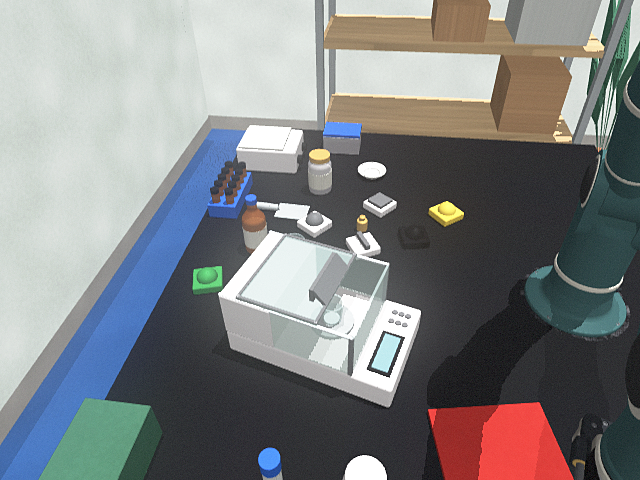

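The target is the white pod with a grey dome at top px (387,217) and side px (315,218), world about (628,-190,45). Other pods that could be taken for it:
- Green look-alike (291,139), black (380,321) and yellow (428,357).
- Ridge pod (360,271) and plate pod (431,283).

The balance ledge is at top px (240,240).

```bash
cat >> h.py <<'E'
from scipy.spatial.transform import Rotation as Ro
def back(p,z,c):
    i=viewer.camera_info(c);R=np.array(i['R']);C=-R.T@np.array(i['t']);d=R.T@np.linalg.inv(np.array(i['camera_matrix']))@np.array([p[0],p[1],1.]);return C+d*(z-C[2])/d[2]
def down(a,s=1):  # tool x down, tool y along s*(-sin a,cos a)
    x=np.array([0,0,-1.]);y=s*np.array([-np.sin(a),np.cos(a),0]);return Ro.from_matrix(np.c_[x,y,np.cross(x,y)]).as_rotvec()
E
python3 - <<'E'
from h import *
A=back((219,165),165,'top');B=back((301,183),165,'top');C=back((184,310),60,'top');D=back((267,327),60,'top')
print(A.round(),B.round(),C.round(),D.round())
v=A-B;yaw=np.arctan2(-v[0],v[1]);u=(A+B-C-D)[:2]/2;print(yaw,np.linalg.norm(v),np.arctan2(u[1],u[0]),np.linalg.norm(u))
print(Ro.from_rotvec(robot.observe()['tcp_rot']).as_matrix().round(2))
L=np.array([558,179.]);
for s in(1,-1):
  e=np.array([np.cos(yaw),np.sin(yaw)]); q=kin.ik([*(L+45*e),320],down(yaw,s));print(s,np.round(q,2) if q is not None else q)
im=cv2.imread('pics/top0.png');im2=cv2.resize(im[150:340,170:440],None,fx=2.9,fy=2.9,interpolation=cv2.INTER_CUBIC);cv2.imwrite('pics/c1.png',im2)
E
```

```text
[737. 227. 165.] [690.  31. 165.] [397. 325.  60.] [352. 119.  60.]
-0.23421765139685197 202.18840905430798 -0.2678032766771046 351.3572631014363
[[ 0.    0.34  0.94]
 [ 0.    0.94 -0.34]
 [-1.    0.    0.  ]]
1 [-0.52  0.35  0.26  1.58 -0.09  1.22  1.09]
-1 [-0.88  0.41  0.75  1.61 -0.29  1.24 -1.88]
```

View pics/c1.png

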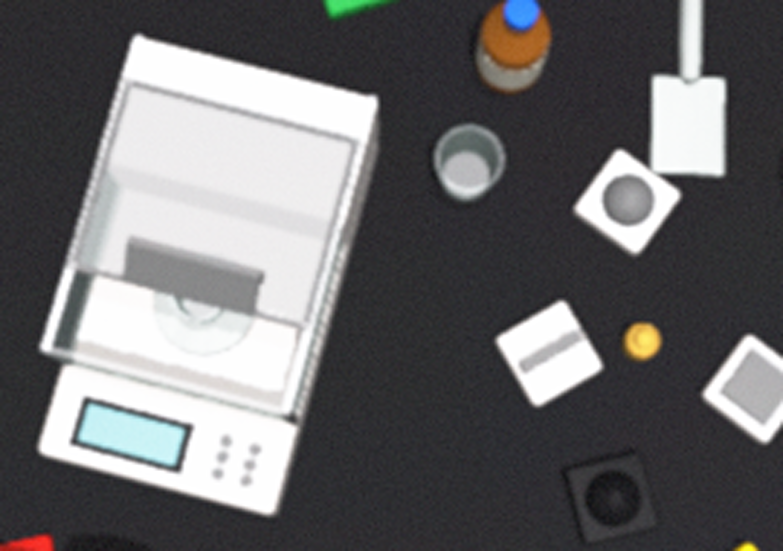

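The crop shows the white pod with the round grey dome at crop (628,200), the spatula blade beside it, the ridge pod at (550,350), the plate pod at (755,388) and the black look-alike at (612,498). The choice is confirmed. The cover's ledge is around (195,270).

```bash
python3 - <<'E'
from h import *
o=robot.observe();p=np.array(o['tcp_pos']);robot.servo_line([*p[:2],330],feed=250);grip(0.0)
yaw=-.25;e=np.array([np.cos(yaw),np.sin(yaw)]);L=np.array([558,179.])
robot.movep([*(L+55*e),330],down(yaw))
snap('wrist','w1.png');i=viewer.camera_info('wrist')
for n in('ledge','balance'):
  for d in viewer.pinpoint(n,'wrist')[:2]: print(n,d['confidence'],world(d['at'],'wrist',i).round(1))
o=robot.observe();print(o['t'],np.round(o['tcp_pos']),np.round(o['contact_force'],1),px([*L,185],'wrist'), px([*(L+55*e),170],'wrist'))
E
```

```text
ledge 0.59 [553.3 177.5 184.9]
ledge 0.52 [ 623.8 -191.8   -1.5]
5.6667 [611. 166. 330.] [ 0.1  0.1 -1.1] [325.48060756 172.47456907] [325.40154233 230.98634307]
```

View pics/w1.png

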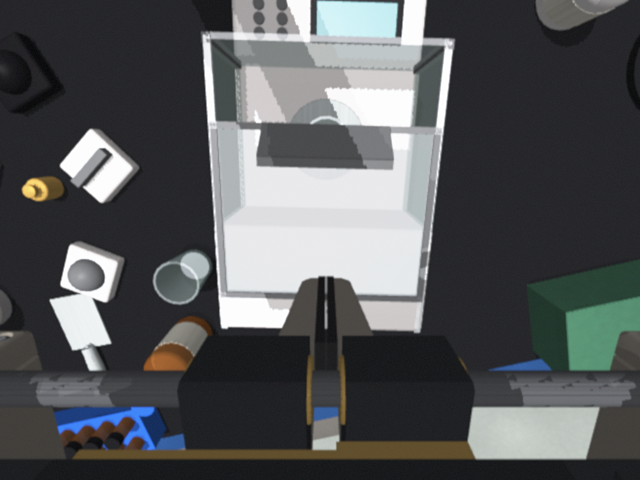

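The wrist view shows the ledge squarely below, with its rear face at px (325,160), free flat glass behind it down to row 295, and the fingers lined up with the balance. Next I descend behind the ledge and push, watching the force.

```bash
python3 - <<'E'
from h import *
yaw=-.25;e=np.array([np.cos(yaw),np.sin(yaw)]);L=np.array([556,178.])
robot.servo_line([*(L+50*e),196],feed=150)
f0=np.array(robot.observe()['contact_force']);print(f0.round(1))
def push(s,feed):
    robot.servo_line([*(L+s*e),196],feed=feed);o=robot.observe()
    f=np.array(o['contact_force'])-f0;r=(np.array(o['tcp_pos'])[:2]-L)@e;print(round(s,1),round(r,1),f.round(1),round(o['t'],2));return f[:2]@e
s=18;push(s,80)
while s>-95:
    s-=(10 if s>-40 else 3);
    if push(s,60)>8: break
snap('wrist','w2.png');i=viewer.camera_info('wrist')
for d in viewer.pinpoint('ledge','wrist')[:2]: print(d['confidence'],world(d['at'],'wrist',i).round(1))
E
```

```text
[0.3 0.1 1. ]
18 18.2 [-0.1 -0.1 -0.5] 7.26
8 7.7 [-0.8 -0.6 -0.8] 7.58
-2 -2.6 [-1.3 -0.7  0.3] 7.89
-12 -12.7 [ 0.6  0.1 -0.8] 8.21
-22 -22.7 [-0.1  0.7 -1.5] 8.53
-32 -32.7 [-0.6 -0.6 -1.4] 8.84
-42 -42.7 [-0.2  0.9 -1.3] 9.16
-45 -45.3 [ 0.3 -0.  -1.1] 9.41
-48 -48.2 [ 0.1  0.1 -1.3] 9.66
-51 -51.3 [-0.3  0.3 -0.4] 9.91
-54 -54.4 [-0.1 -0.7 -2. ] 10.16
-57 -57.4 [-1.   0.6 -1.4] 10.41
-60 -60.4 [-0.1 -0.4 -1.2] 10.66
-63 -62.5 [ 3.   0.3 -3.1] 10.91
-66 -62.7 [11.8 -1.2 -8.6] 11.16
0.84 [487.3 201.1 186.2]
```

```bash
python3 - <<'E'
from h import *
yaw=-.25;e=np.array([np.cos(yaw),np.sin(yaw)])
p=np.array(robot.observe()['tcp_pos'])
robot.servo_line([*(p[:2]+25*e),196],feed=100)
robot.servo_line([*(p[:2]+25*e),300],feed=200)
D=np.array([628,-190.])
robot.movep([*D,240],down(yaw))
a=snap('wrist');i=viewer.camera_info('wrist')
for d in viewer.pinpoint('dome_sensor_top','wrist')[:3]: print(d['confidence'],world(d['at'],'wrist',i).round(1))
u=px([*D,44],'wrist').round().astype(int);print(u)
for d in viewer.silhouettes('dome_sensor','wrist')[:1]: print(d['confidence'],np.argwhere(d['mask']).mean(0)[::-1])
b=snap('top');
for d in viewer.pinpoint('ledge','top')[:2]: print('ledge',d['confidence'],world(d['at'],'top').round(1))
out=np.hstack([cv2.resize(a,(400,300)),cv2.resize(b[150:340,170:423],(400,300))]);cv2.imwrite('pics/c2.png',out[:,:,::-1])
o=robot.observe();print(o['t'],np.round(o['tcp_pos'],1))
E
```

```text
0.77 [ 625.8 -188.1   42.7]
0.73 [848.2  56.   41.2]
0.3 [ 7.642e+02 -8.290e+01 -5.000e-01]
[324 222]
0.91 [323.35817061 214.54650565]
ledge 0.78 [491.2 196.  181.9]
14.0833 [ 628.3 -188.8  240.2]
```

View pics/c2.png

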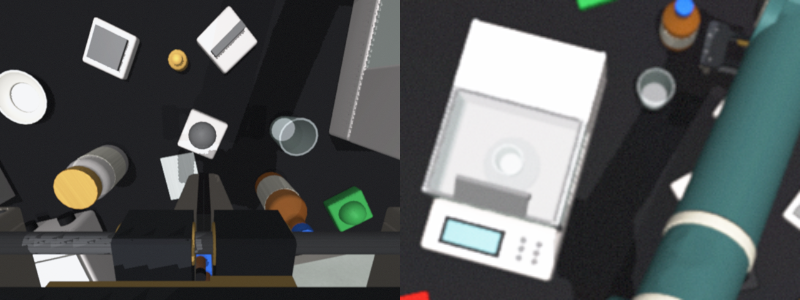

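The left panel shows the grey dome centred in front of the fingers at about px (202,134). The right panel shows the cover flush with the front of the chamber, so it is shut. Now down for the pointing.

```bash
python3 - <<'E'
from h import *
D=[627,-189.]
robot.servo_line([*D,87],feed=120)
o=robot.observe();print(o['t'],np.round(o['tcp_pos'],1),np.round(o['contact_force'],1))
robot.hold(2.3);o=robot.observe();print(o['t'],np.round(o['tcp_pos'],1),np.round(o['contact_force'],1))
robot.servo_line([*D,300],feed=180)
a=snap('wrist');i=viewer.camera_info('wrist')
for d in viewer.pinpoint('dome_sensor_top','wrist')[:1]: print(d['confidence'],world(d['at'],'wrist',i).round(1))
b=snap('side')
for d in viewer.pinpoint('ledge','side')[:2]: print('ledge',d['confidence'],world(d['at'],'side').round(1))
cv2.imwrite('pics/c3.png',np.hstack([cv2.resize(a,(400,300)),cv2.resize(b,(400,300))])[:,:,::-1])
print(robot.observe()['t'])
E
```

```text
15.5083 [ 627.6 -189.2   87.9] [-0.4 -0.5  0.5]
17.8083 [ 627. -189.   87.] [ 0.1 -0.5 -0.8]
0.82 [ 626.1 -189.7   45.1]
ledge 0.66 [486.9 199.7 184. ]
19.3417
```

View pics/c3.png

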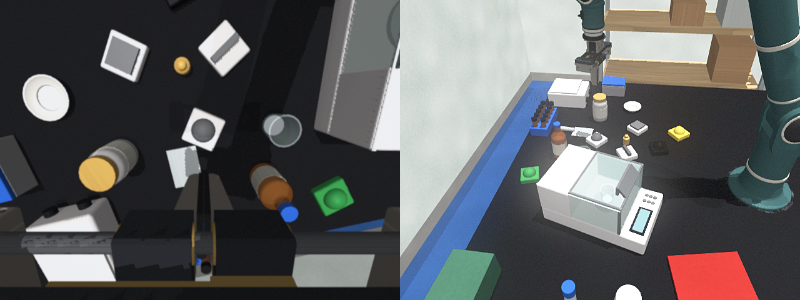

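The cover is shut, the dome pod (203,129) and its neighbours stand where they were, and the tool is 210 mm above. I'm handing the job in.

```bash
python3 -c "
from h import *
robot.job_done()"
```

```text
the job is handed in; nothing more can be done
```

The job is done and handed in at about 19 s on the robot's clock; no verdict is reported.

- **Cover:** With the fingers closed, I pushed the ledge's rear face forward about 72 mm, until it stopped hard at about 12 N. The ledge then measured (487, 200), against about (486, 198) expected when shut. The pictures show the cover flush with the front of the chamber.
- **Dome sensor:** I held the tool point at (627, -189, 87) for 2.3 s, so the fingertips were about 24 mm above the grey dome on the white pod. The force readings showed no contact.
- **Drawing back:** I then rose about 210 mm, straight up. The last pictures show the pods, bottles and other bench items where they were. The dome top measured within about 2 mm of its first position.

No check failed. One ledge reading from the top camera, (491, 196), was about 5 mm off the others, which is close to that network's stated accuracy.

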